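Clamp a wooden blank with the toggle clamp and its extension bar

TASK

Slide the wooden blank along the fence of the jig until its far end is fully home against the end stop. Then take the square steel bar from its wooden rack, lay it in the open channel of the short clamp lever as an extension, and swing the lever with it past its dead point to its end so that the clamp stays locked on the blank; do not touch the lever itself with the gripper. Lay the bar back in both cradles of its rack, and leave the mallet, the tape and the sanding block where they are.

Things in the scene. Friction and masses are not known exactly. Their poses are not given: they have to be found in the camera images.
- jig: fixed jig, plywood base 12 mm thick (local x -130..+95, y -185..+40 mm). Origin on the bench under the lever's pivot. Aluminium fence along x, face at y = -152 mm; end stop across its far end, face at x = +60 mm; both 40 mm high. The blank lies on the base in this corner; home = blank origin at x 0, y -122 mm. Steel clamp housing round the pivot: x +-25, y -68..+26 mm, 43 mm high.
- lever (a joint): angle of the short clamp lever about its vertical pivot, rad, counter-clockwise from above: 0 open (lever along jig -x), 1.5 closed at its end (nearly along jig -y). Closing drives the pad to the fence. Over-centre: resists with up to 1.2 Nm and springs back open if let go below the dead point at 1.2; beyond it, snaps to 1.5 and stays.
- channel: the lever's arm, an open-topped steel channel turning with the lever; origin on the pivot axis at bench height, arm along its own -x. Floor 50 mm above the bench, inner width 26 mm, flared lips up to 74 mm high (outside about 44 mm wide), from the hub at 19 mm to 92 mm from the pivot axis; open at the outer end, so a bar can be laid in from above.
- blank: loose light-wood blank, 120 mm (its x) x 60 mm (its y) x 20 mm, 0.2 kg, lying in the jig along the fence with its long side roughly along the jig's x, 40 to 65 mm short of the end stop. Origin at the centre of its underside.
- pad: the clamp's round rubber pad (22 mm, axis at z = 24 mm, jig x = 0) on a spring plunger, face at jig y = -80 mm when open; presses the blank with about 10 N when locked.
- bar_mid (a point): centre of the loose square steel bar, 20 x 230 (its y) x 20 mm, 0.35 kg, with black end plugs; both ends alike
- rack_mid (a point): where the bar's centre lies when in its rack, 35 mm above the bench; axes as the rack. Fixed wooden rack, base 70 x 190 x 10 mm, with two U-shaped cradles 140 mm apart along its y (each 20 mm long in y), floor at 25 mm, 32 mm inner width, walls up to 50 mm; the 120 mm between the cradles is free for the fingers.
- mallet: wooden mallet, 181 mm, bystander
- tape: roll of masking tape, 100 mm, bystander
- sanding_block: cork sanding block, 57 x 91 x 30 mm, bystander
- coffee_mill: fixed old coffee mill between rack and jig, an obstacle: about 165 x 165 mm footprint, origin at the bench near its middle, dome to 210 mm and crank knob to about 270 mm above the bench; carry the bar over it or round it.

How it is judged:
By the outcome, as a careful person would: the job done as asked, in the order asked, and still so for the second after the job is handed in, with the robot touching nothing.
It also fails if it takes over 72 s, if anything falls off the work surface, if the arm or the gripper's body presses on something with over 40 N, if the wrist force passes 120 N, or if a joint passes its speed limit or range.

ROBOT

A 7-joint arm with a two-finger parallel gripper is mounted at the origin on a cart in front of the work surface, level with it; the furniture and walls round the work are solid. World frame = base frame: x ahead of the robot, y to its left, z up, the work surface at z = 0. Lengths are in m, angles in rad, forces in N, time in s.
With the tool pointing down it reaches from about 0.4 to 0.9 m from the base axis. Payload 5.6 kg.
Tool frame: the origin (TCP) lies midway between the tips of the shut fingers; the grasp point (between the pads) lies 19 mm behind it; y points along the fingers, z is the direction in which the jaws open and shut, and the axes are right-handed (so a half turn about y gives the same grasp; the last joint's range is limited). The gripper opens to 92 mm and grips with 3 to 60 N. Pads are 20 mm wide; open, the fingers measure 128 mm over their backs; the gripper's body (75 mm by 189 mm) begins 69 mm behind the grasp point.
Start: joints at [-1.217, 0.468, -0.012, 1.603, 0.006, 1.071, -0.056], TCP at [0.251, 0.599, 0.215] pointing down, gripper open.
Joint ranges: [-2.53, 2.53], [-0.31, 2.02], [-1.57, 1.55], [0.28, 2.44], [-1.29, 4.43], [0.15, 1.84], [-2.92, 2.92]. Speed limits (rad/s): [2.57, 2.57, 3.14, 3.14, 3.14, 3.14, 3.14].

INTERFACE

Orientations are given as a 3x3 rotation matrix whose columns are the frame's x, y, z axes.
In Python, from station import env, effector, solver, viewer, workorder, search_frame, tip_of gives the robot as it stands. Calls block until the motion is done:
- env.reach(position, orientation): joint-space move of the TCP to a pose.
- env.movel(position, frame=None, rate=0.15): straight line of the TCP; frame=None keeps the orientation; rate is the mean speed in m/s.
- env.goto_joints(angles): joint-space move.
- effector.release() and effector.grasp(squeeze=None): open the fingers fully, or close them until they stop; squeeze is the grip in N (None keeps the last).
- env.pause(seconds).
- solver.inverse_kinematics(position, orientation): joint angles nearest the present ones, or None.
- env.sense(): the state.
- viewer.read_camera(name): name is "scene" or "side" or "wrist"; returns (picture, depth): 384x512x3 uint8, red, green, blue; 384x512 float32, m along the optical axis (not along the pixel's ray), 0 where there is no reading.
- viewer.camera_info(name): a dict with "intrinsics" (3x3 intrinsics, pixels), "eye" and "rotation" of the camera in the world; the wrist camera has in their place "T_tool_cam" (4x4, takes a point from camera to tool coordinates, whose origin is the TCP and whose axes are the tool frame's). Camera axes: x right, y up, looking along -z (the intrinsics and any distortion apply to the point x, -y, -z); pixel columns grow to the right and rows downward; lengths in m; the calibration is good to about 2 mm. A picture is of the moment at which its call begins: read the wrist's pose just before it. camera_info takes no time and is no camera call.
A pose or a line that the arm cannot do raises env.PlanningError and nothing moves.
- workorder.finish_job(): hands the job in, once; it reports no verdict.
Trained networks look in the newest picture that a camera, given by its name, has taken for a name from the list of things; names that differ only in an ending like _2 or _b are one class to them, and where a whole thing is asked for, a point or a joint stands for the part that bears it (a point fixed in the world has none). Each returns a list of dicts, best first, with "score" (0 to 1); they miss things now and then, are a little off and sometimes report something else, mostly with a low value. They report only what shows in the picture. A call takes as long as a camera call.
- search_frame(camera, name): "at" ([x, y, z] in m, in world coordinates, good to about 4 mm: the middle of the surface that is visible of it).
- tip_of(camera, name): "at" ([x, y, z] in m, in world coordinates, good to about 4 mm: a listed point, or the origin of a listed thing).
The state is a dict: "t": time; "joint_positions": joint angles; "joint_velocities": joint speeds; "tau": joint torques, N m; "ee_pos": TCP position; "tcp_rot": TCP orientation; "wrist_force": force on the tool from outside, world axes, zero at the start; "moment": the same for the moment, N m; "gripper_width": finger opening in m.
Only numpy, scipy, OpenCV 4.12 (cv2) and the standard library are available. Lean on these libraries where they do the work, as an engineer would, in place of code of your own. Each camera call takes 0.05 s, during which the arm holds its last target.

## Working session

There is one attempt and no reset: what is moved stays moved. The work goes in short steps, each a Python script; the robot and the scene stay as the last script left them, time stands still between calls to the robot, and variables do not carry over. Pictures are saved under pics/ and viewed, and the job is handed in when it is done.

```bash
ls; mkdir -p pics; cat > h.py <<'E'
import numpy as np, cv2
from station import env, effector, solver, viewer, workorder, search_frame, tip_of
def snap(cam,fn):
    s=env.sense()
    p,d=viewer.read_camera(cam)
    cv2.imwrite('pics/'+fn+'.png',cv2.resize(p[:,:,::-1],(800,600)))
    np.savez('pics/'+fn+'.npz',p=p,d=d,ee=s['ee_pos'],R=s['tcp_rot'])
    return p,d,s
def cloud(cam,d,s=None):
    ci=viewer.camera_info(cam); K=np.array(ci['intrinsics'])
    v,u=np.mgrid[0:d.shape[0],0:d.shape[1]]
    dist=ci.get('distortion')
    pts=np.stack([u,v],-1).reshape(-1,1,2).astype(float)
    n=cv2.undistortPoints(pts,K,np.array(dist) if dist is not None else None).reshape(d.shape+(2,))
    P=np.stack([n[...,0]*d,-n[...,1]*d,-d],-1)
    if 'eye' in ci: return P@np.array(ci['rotation']).T+np.array(ci['eye'])
    T=np.array(ci['T_tool_cam']); P=P@T[:3,:3].T+T[:3,3]
    return P@np.array(s['tcp_rot']).T+np.array(s['ee_pos'])
E
python3 - <<'E'
from h import *
for c in ['scene','side','wrist']:
    print(c,viewer.camera_info(c))
    snap(c,c+'0')
    for n in ['jig','lever','channel','blank','pad','bar_mid','rack_mid','mallet','tape','sanding_block','coffee_mill']:
        for f in (search_frame,tip_of):
            try:
                r=f(c,n); print(n,f.__name__,[(np.round(q['at'],3).tolist(),round(q['score'],2)) for q in r[:2]])
            except Exception as e: print(n,f.__name__,repr(e)[:100])
s=env.sense(); print(s)
E
```

```text
pics
scene {'intrinsics': array([[348.19235677,   0.        , 255.39083363],
       [  0.        , 348.19235677, 195.15837141],
       [  0.        ,   0.        ,   1.        ]]), 'eye': array([-0.39617513, -0.71225606,  0.60774723]), 'rotation': array([[ 0.54356066,  0.36949023, -0.75367021],
       [-0.83930541,  0.22812778, -0.49348165],
       [-0.01040354,  0.90079669,  0.43411644]])}
jig call [([0.496, -0.275, 0.019], 0.57)]
jig call [([0.544, -0.209, -0.001], 0.83)]
lever call [([0.506, -0.218, 0.06], 0.69)]
lever call ValueError('it knows: bar_mid, blank, channel, coffee_mill, jig, mallet, pad, rack_mid, sanding_bloc
channel call [([0.505, -0.218, 0.06], 0.61)]
channel call [([0.541, -0.215, 0.002], 0.93)]
blank call [([0.459, -0.325, 0.031], 0.6)]
blank call [([0.476, -0.327, 0.016], 0.91), ([0.389, 0.031, -0.005], 0.32)]
pad call [([0.458, -0.324, 0.033], 0.66)]
pad call [([0.539, -0.281, 0.025], 0.5)]
bar_mid call [([0.494, 0.225, 0.04], 0.48)]
bar_mid call [([0.5, 0.245, 0.033], 0.71)]
rack_mid call [([0.481, 0.241, 0.008], 0.8)]
rack_mid call [([0.503, 0.251, 0.035], 0.
[... 2887 characters left out ...]
int_velocities': array([ 8.98027819e-04, -4.06306465e-05,  5.86408567e-04, -2.27297368e-03,
        1.02887907e-03,  9.46584898e-04, -4.43916370e-04]), 'tau': array([ 8.30121780e-05, -5.20407093e+01, -1.24492103e-02, -2.44048047e+01,
       -5.66630554e-02,  1.14013292e-02,  2.77155084e-05]), 'ee_pos': array([0.25125333, 0.59948297, 0.21460915]), 'tcp_rot': array([[ 9.22278165e-01,  5.92399590e-05,  3.86526820e-01],
       [-3.86526822e-01,  2.81879416e-05,  9.22278166e-01],
       [ 4.37403253e-05, -9.99999998e-01,  4.88949561e-05]]), 'wrist_force': array([-0.06942488, -0.13778576,  0.28817954]), 'moment': array([-0.03103324, -0.01801183, -0.01607759]), 'gripper_width': 0.09207413902765563}
```

View pics/scene0.png

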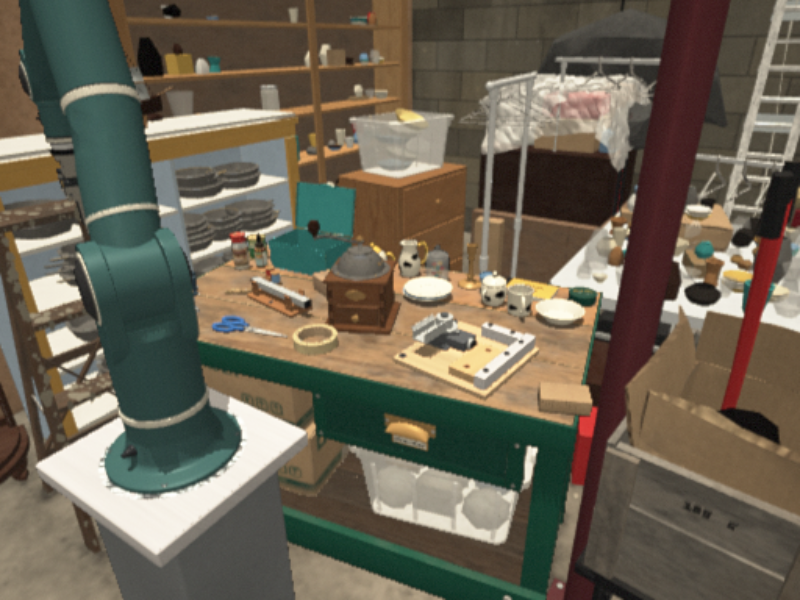

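View pics/side0.png

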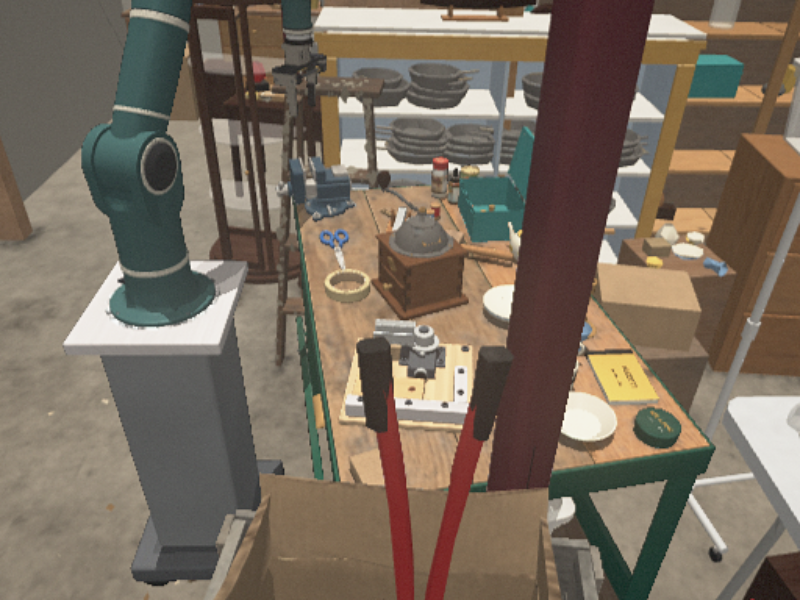

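The scene view shows the rack with its bar at about (280,295), the coffee mill at (362,290), the jig at (470,350) and the sanding block at (565,398). In the side view the lever is at (400,330). I'll build a top-down map from the depth I already have.

```bash
python3 - <<'E'
from h import *
img=np.zeros((600,800,3),np.uint8); zz=np.full((600,800),-1.)
# px: col = (0.6-y)/1.2*... 1.6mm/px: y from 0.6 (left) to -0.68 ; row x from 0.95(top) to 0.1 -> 
r=0.0016
for c in ['scene','side']:
    f=np.load(f'pics/{c}0.npz'); P=cloud(c,f['d']); 
    m=(f['d']>0)&(P[...,2]>-.02)&(P[...,2]<.35)
    X=P[m];C=f['p'][m]
    for (x,y,z),col in zip(X,C):
        a=int((0.95-x)/r); b=int((0.6-y)/r)
        if 0<=a<600 and 0<=b<800:
            for da in (0,1):
                for db in (0,1):
                    if a+da<600 and b+db<800 and z>zz[a+da,b+db]:
                        zz[a+da,b+db]=z; img[a+da,b+db]=col[::-1]
cv2.imwrite('pics/top.png',img)
h=np.clip((zz+.01)/.3*255,0,255).astype(np.uint8)
cv2.imwrite('pics/toph.png',cv2.applyColorMap(h,cv2.COLORMAP_JET)*(zz>-1)[...,None].astype(np.uint8))
E
```

```text
(no output)
```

View pics/top.png

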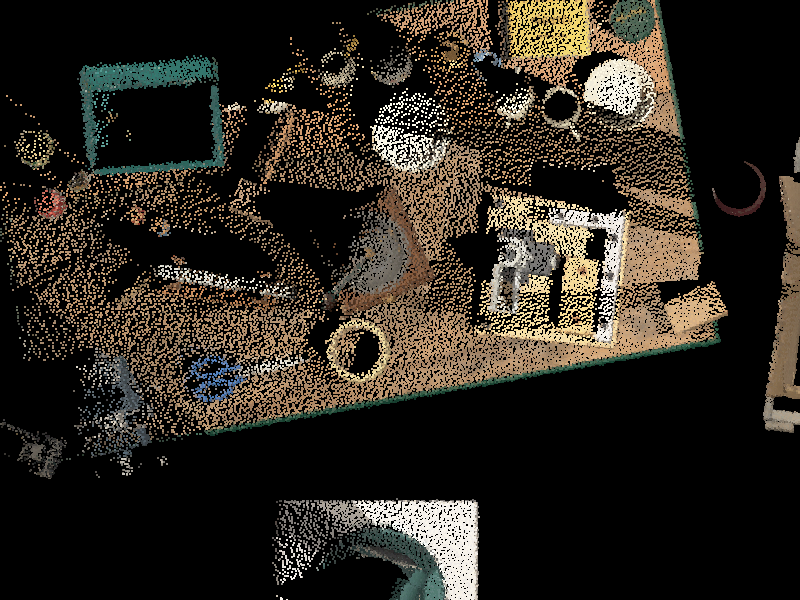

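View pics/toph.png

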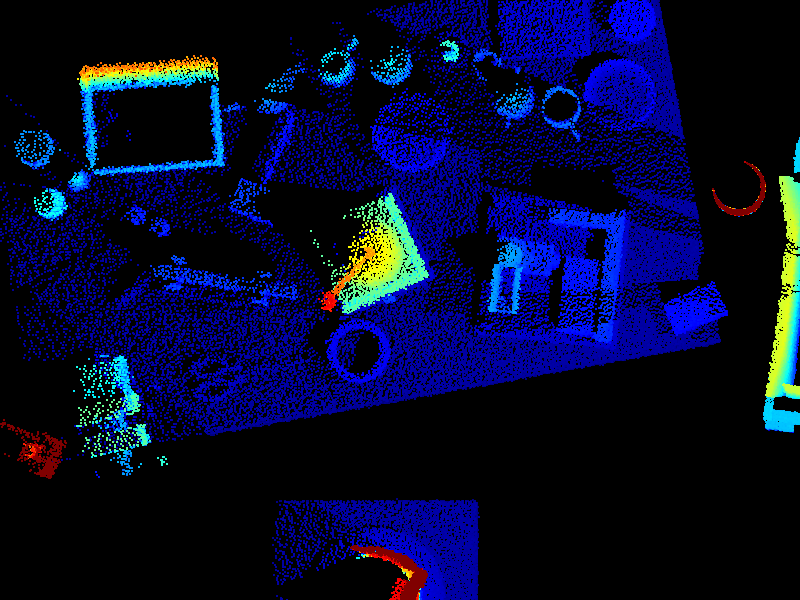

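The map shows the jig's yaw near -6.6°, the bar running from (155,270) to (297,292), and the mill's knob at (328,300). Next I'll fit the poses precisely from this depth.

```bash
python3 - <<'E'
from h import *
from scipy.optimize import least_squares
A=[]
for c in ['scene','side']:
    f=np.load(f'pics/{c}0.npz'); P=cloud(c,f['d']); m=(f['d']>0); X=P[m];C=f['p'][m].astype(int)
    sel=(X[:,0]>.35)&(X[:,0]<.72)&(X[:,1]>-.45)&(X[:,1]<-.1)&(X[:,2]>-.01)&(X[:,2]<.12)
    Y=X[sel]
    o=np.array([.544,-.21]); 
    # rectangle fit of top surfaces: fence+stop z 34..46
    for yaw0 in [-0.115]:
        cs,sn=np.cos(yaw0),np.sin(yaw0)
        L=np.c_[(Y[:,:2]-o)@np.array([cs,sn]),(Y[:,:2]-o)@np.array([-sn,cs]),Y[:,2]]
    t=L[(abs(L[:,2]-.04)<.006)]
    fe=t[(t[:,1]<-.14)&(t[:,0]<.05)&(t[:,0]>-.12)]
    if len(fe)>20:
        k=np.polyfit(fe[:,0],fe[:,1],1); print(c,'fence top slope',k,'y range',np.percentile(fe[:,1],[2,50,98]),'x',np.percentile(fe[:,0],[1,99]),len(fe), 'z',np.median(fe[:,2]))
    st=t[(t[:,0]>.05)&(t[:,1]>-.14)&(t[:,1]<.03)]
    if len(st)>20:
        k=np.polyfit(st[:,1],st[:,0],1); print(c,'stop slope',k,np.percentile(st[:,0],[2,50,98]),np.percentile(st[:,1],[1,99]),len(st))
    bl=L[(abs(L[:,2]-.032)<.004)&(L[:,1]<-.085)&(L[:,1]>-.15)&(L[:,0]<.03)]
    print(c,'blank',len(bl),np.percentile(bl[:,0],[1,50,99]),np.percentile(bl[:,1],[1,50,99]),np.median(bl[:,2])) if len(bl) else None
    if len(bl): print(cv2.minAreaRect((bl[:,:2]*1000).astype(np.float32)))
    ch=L[(L[:,2]>.06)&(L[:,2]<.08)&(L[:,0]<-.03)&(L[:,0]>-.13)&(abs(L[:,1])<.05)]
    print(c,'chan',len(ch),np.percentile(ch[:,0],[1,99]),np.percentile(ch[:,1],[2,50,98]),np.polyfit(ch[:,0],ch[:,1],1))
    ba=L[(abs(L[:,2]-.012)<.005)]
    print(c,'base',np.percentile(ba[:,0],[1,99]),np.percentile(ba[:,1],[1,99]),np.median(ba[:,2]))
    b=X[(X[:,0]>.4)&(X[:,0]<.6)&(X[:,1]>.09)&(X[:,1]<.4)&(abs(X[:,2]-.045)<.006)]
    cc=C[(X[:,0]>.4)&(X[:,0]<.6)&(X[:,1]>.09)&(X[:,1]<.4)&(abs(X[:,2]-.045)<.006)]
    g=(cc.max(1)-cc.min(1))<35; b=b[g]
    k=np.polyfit(b[:,1],b[:,0],1);res=abs(np.polyval(k,b[:,1])-b[:,0]); b=b[res<.02];k=np.polyfit(b[:,1],b[:,0],1)
    print(c,'bar',len(b),k,np.percentile(b[:,1],[0,1,99,100]),b.mean(0),np.polyval(k,.245))
    ms=X[(abs(X[:,0]-.55)<.15)&(abs(X[:,1])<.12)&(X[:,2]>.05)]
    print('mill',ms.min(0),ms.max(0))
E
```

```text
scene fence top slope [-0.00434571 -0.16992123] y range [-0.18110433 -0.17091091 -0.14756454] x [-0.11903897  0.04671541] 282 z 0.040681458939717474
scene stop slope [0.00708294 0.06710923] [0.05679986 0.06469522 0.08112101] [-0.13787536 -0.06317117] 101
scene blank 368 [-0.11358468 -0.05969131  0.00489921] [-0.14940917 -0.12302273 -0.09467313] 0.03276983734999461
((-54.02848815917969, -117.61463928222656), (122.64170837402344, 64.28831481933594), 0.27709826827049255)
scene chan 104 [-0.09271597 -0.03116975] [-0.02600496  0.00841368  0.01563217] [-0.0228767 -0.0025712]
scene base [-0.13166192  0.08798824] [-0.1896984   0.03074368] 0.012912703416053661
scene bar 157 [0.16165663 0.45935869] [0.12604703 0.12708012 0.34685434 0.34953037] [0.49650935 0.22981219 0.04475985] 0.49896456347537343
mill [ 0.44958603 -0.08233037  0.05001923] [0.63584402 0.10333646 0.26004666]
side fence top slope [ 0.00188714 -0.16972233] y range [-0.18081626 -0.17126319 -0.14760661] x [-0.11763554  0.04846465] 362 z 0.0403939199836445
side stop slope [-0.00769276  0.06994259] [0.06048961 0.07155593 0.08044961] [-0.13911241 -0.06081667] 153
side blank 306 [-0.11146794 -0.02356617  0.0069292 ] [-0.14669013 -0.12143649 -0.09345569] 0.032596613299846866
((-52.16921615600586, -119.0390853881836), (121.2468490600586, 60.18914794921875), 4.0147576332092285)
side chan 197 [-0.0922507 -0.0304988] [-0.02539011  0.01006944  0.01849224] [-0.05980015 -0.0036237 ]
side base [-0.1296759   0.09319407] [-0.18924835  0.03393424] 0.012733572556429928
side bar 70 [0.1761434  0.45718175] [0.23227308 0.23485385 0.35463456 0.3584723 ] [0.50913342 0.29493966 0.04558124] 0.500336880410264
mill [ 0.4519444  -0.08374816  0.05020357] [0.6410565  0.08420184 0.25948003]
```

```bash
cat >> h.py <<'E'
def Rt(th):
    c,s=np.cos(th),np.sin(th)
    return np.array([[c,0,-s],[s,0,c],[0,-1,0.]])
YAW=-0.115; O=np.array([.543,-.213])
def J(x,y,o=None,yaw=None):
    o=O if o is None else o; yaw=YAW if yaw is None else yaw
    c,s=np.cos(yaw),np.sin(yaw)
    return o+np.array([c*x-s*y,s*x+c*y])
def st(m=''):
    s=env.sense(); print(m,'t',round(s['t'],2),np.round(s['ee_pos'],4),'F',np.round(s['wrist_force'],1),'M',np.round(s['moment'],2),'w',round(s['gripper_width'],4),'q7',round(s['joint_positions'][6],2),flush=True); return s
E
python3 - <<'E'
from h import *
thr=-1.734; thj=YAW-np.pi
env.reach([.42,.26,.36],Rt(thr)); st()
snap('wrist','w_rack')
for f in (tip_of,):
    for n in ('bar_mid','rack_mid','mallet'): print(n,[(np.round(q['at'],3).tolist(),round(q['score'],2)) for q in f('wrist',n)[:2]])
p=J(-60,-70) if 0 else J(-.06,-.07)
env.reach([p[0],p[1],.36],Rt(thj)); st()
snap('wrist','w_jig')
for n in ('jig','channel','blank'): print(n,[(np.round(q['at'],3).tolist(),round(q['score'],2)) for q in tip_of('wrist',n)[:2]])
E
```

```text
t 4.8 [0.4194 0.2612 0.3596] F [ 1.1 -0.6  0.2] M [-0.04  0.14 -0.02] w 0.0919 q7 -0.76
bar_mid [([0.497, 0.246, 0.029], 0.89)]
rack_mid [([0.504, 0.249, 0.037], 0.86)]
mallet [([0.692, 0.166, 0.001], 0.81)]
 t 6.94 [ 0.4761 -0.2744  0.3597] F [-1.5 -0.1  0.4] M [-0.01  0.21 -0.  ] w 0.0917 q7 -0.83
jig [([0.543, -0.207, 0.003], 0.73)]
channel [([0.546, -0.211, 0.001], 0.88)]
blank [([0.48, -0.321, 0.013], 0.82)]
```

View pics/w_rack.png

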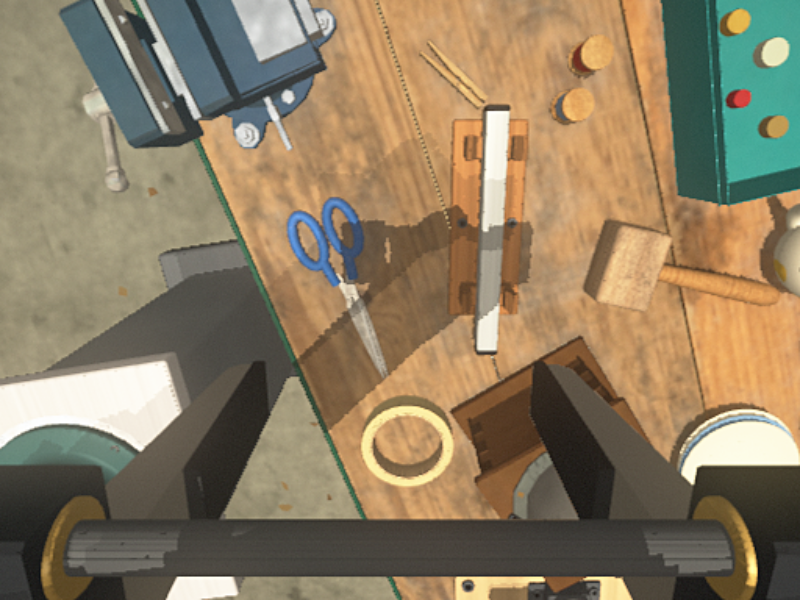

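View pics/w_jig.png

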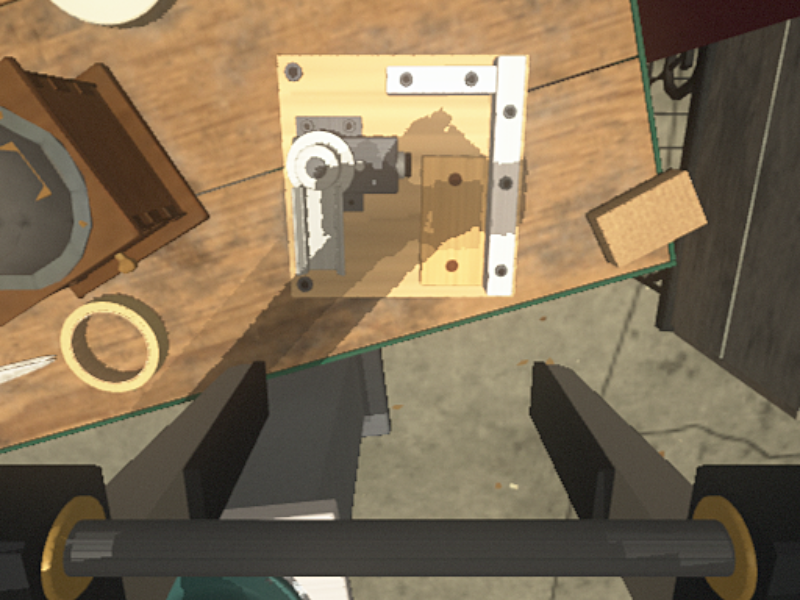

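The wrist views show the bar in its rack, from (495,105) to (485,352). In the jig view the blank is at (453,220) with its edge nearly along the fence, the lever is at (320,230), and the stop is at (440,78). I'll refine the fits from these.

```bash
python3 - <<'E'
from h import *
f=np.load('pics/w_jig.npz'); s=dict(tcp_rot=f['R'],ee_pos=f['ee']); P=cloud('wrist',f['d'],s); m=(f['d']>0)
X=P[m]; c0,s0=np.cos(YAW),np.sin(YAW)
L=np.c_[(X[:,:2]-O)@[c0,s0],(X[:,:2]-O)@[-s0,c0],X[:,2]]
def rep(n,z,dz,x0,x1,y0,y1):
    t=L[(abs(L[:,2]-z)<dz)&(L[:,0]>x0)&(L[:,0]<x1)&(L[:,1]>y0)&(L[:,1]<y1)]
    print(n,len(t),'x',np.round(np.percentile(t[:,0],[0.5,50,99.5]),4),'y',np.round(np.percentile(t[:,1],[.5,50,99.5]),4),'z',round(np.median(t[:,2]),4),'sl y(x)',np.round(np.polyfit(t[:,0],t[:,1],1)[0],4),'rect',cv2.minAreaRect((t[:,:2]*1000).astype(np.float32)))
rep('fence',.04,.006,-.15,.04,-.2,-.135)
rep('stop',.04,.006,.04,.1,-.14,-.03)
rep('blank',.032,.004,-.15,.04,-.150,-.085)
rep('chan',.072,.006,-.12,-.045,-.04,.04)
rep('chanfloor',.05,.004,-.12,-.045,-.02,.02)
rep('base',.012,.004,-.16,.12,-.22,.06)
rep('hub',.085,.02,-.04,.04,-.04,.04)
rep('housing',.043,.004,-.03,.04,-.09,.0)
f=np.load('pics/w_rack.npz'); s=dict(tcp_rot=f['R'],ee_pos=f['ee']); P=cloud('wrist',f['d'],s); m=(f['d']>0)&(abs(P[...,2]-.045)<.007)&(abs(P[...,1]-.24)<.14)&(abs(P[...,0]-.5)<.06); X=P[m];C=f['p'][m].astype(int)
b=X[((C.max(1)-C.min(1))<40)]
k=np.polyfit(b[:,1],b[:,0],1); b=b[abs(np.polyval(k,b[:,1])-b[:,0])<.013]
print('bar',len(b),cv2.minAreaRect((b[:,:2]*1000).astype(np.float32)),np.median(b[:,2]),np.polyfit(b[:,1],b[:,0],1),b[:,:2].min(0),b[:,:2].max(0))
# rack base
m=(f['d']>0)&(abs(P[...,2]-.010)<.004)&(abs(P[...,1]-.25)<.12)&(abs(P[...,0]-.5)<.07);X=P[m];C=f['p'][m].astype(int)
r=X[(C[:,0]-C[:,2]>60)]
print('rack',len(r),cv2.minAreaRect((r[:,:2]*1000).astype(np.float32)))
m=(f['d']>0)&(abs(P[...,2]-.050)<.003)&(abs(P[...,1]-.25)<.12)&(abs(P[...,0]-.5)<.07);X=P[m];C=f['p'][m].astype(int)
r=X[(C[:,0]-C[:,2]>60)]; print('cradle',len(r),cv2.minAreaRect((r[:,:2]*1000).astype(np.float32)))
E
```

```text
fence 1957 x [-0.1162 -0.0323  0.0399] y [-0.1738 -0.1609 -0.14  ] z 0.0404 sl y(x) 0.0037 rect ((-38.35746765136719, -155.18563842773438), (156.69488525390625, 37.98395919799805), 0.3086791932582855)
stop 1124 x [0.0625 0.0731 0.0836] y [-0.1397 -0.0978 -0.0566] z 0.0407 sl y(x) -0.0619 rect ((73.05750274658203, -98.25836181640625), (21.251476287841797, 83.47373962402344), 0.0960591733455658)
blank 3460 x [-0.1095 -0.0462  0.012 ] y [-0.1499 -0.1178 -0.0877] z 0.0324 sl y(x) -0.0211 rect ((-35.637149810791016, -118.57051849365234), (62.8459358215332, 148.90414428710938), 89.99124908447266)
chan 394 x [-0.0896 -0.0665 -0.0452] y [-0.0195  0.0162  0.0231] z 0.072 sl y(x) -0.023 rect ((-67.44306945800781, 2.1398277282714844), (43.12490463256836, 45.029815673828125), 89.60895538330078)
chanfloor 558 x [-0.0901 -0.0668 -0.0454] y [-0.0092  0.0033  0.0151] z 0.0505 sl y(x) -0.0048 rect ((-67.90733337402344, 3.0669097900390625), (45.39192199707031, 24.51637840270996), 0.9474716782569885)
base 10842 x [-0.1261  0.0271  0.0971] y [-0.182  -0.0539  0.0414] z 0.0126 sl y(x) -0.0104 rect ((-14.
[... 216 characters left out ...]
.947652816772461), (42.64337921142578, 60.527042388916016), 89.02702331542969)
housing 317 x [-0.0177  0.0045  0.0304] y [-0.0372 -0.0199 -0.0001] z 0.046 sl y(x) 0.3771 rect ((15.127999305725098, -25.983016967773438), (52.19111633300781, 52.83893585205078), 29.780330657958984)
bar 2313 ((501.1988525390625, 245.67971801757812), (227.80667114257812, 20.59170150756836), 80.94953155517578) 0.04539490352397696 [0.15661171 0.46202592] [0.47402296 0.13256591] [0.52794343 0.35923596]
rack 2875 ((504.3564758300781, 265.5590515136719), (207.40591430664062, 70.27346801757812), 81.05027770996094)
cradle 243 ((502.8023681640625, 254.64193725585938), (158.83251953125, 53.08356857299805), 81.036376953125)
```

```bash
sed -i 's/^YAW=.*/YAW=-0.113; O=np.array([.5455,-.211])/' h.py; python3 - <<'E'
from h import *
th=YAW-np.pi; R=Rt(th)
effector.grasp(10); st()
p=J(-.145,-.124)
env.reach([*p,.12],R); 
env.movel([*p,.018],R,rate=.15); s0=st('down')
ux=J(1,0)-J(0,0)
env.movel([*J(-.085,-.124),.018],R,rate=.12); st('pushed')
x=-.085
while x<-.050:
    x+=.003
    env.movel([*J(x,-.124),.018],R,rate=.04); s=env.sense(); F=(s['wrist_force'][:2]-s0['wrist_force'][:2])@ux
    print(round(x,4),round(F,1))
    if F<-9: break
s=st('end'); print('jig x', (s['ee_pos'][:2]-O)@ux)
snap('wrist','w_push')
E
```

```text
t 8.48 [ 0.4754 -0.2756  0.36  ] F [-0.1 -0.3  0.5] M [-0.    0.17 -0.05] w 0.0004 q7 -0.83
down t 10.33 [ 0.388  -0.3184  0.0187] F [ 0.7 -0.1  0.5] M [0.01 0.17 0.04] w 0.0005 q7 -0.33
pushed t 10.98 [ 0.4465 -0.3246  0.0181] F [-0.2 -0.2  0.5] M [ 0.01  0.16 -0.01] w 0.0007 q7 -0.42
-0.082 -0.7
-0.079 -0.5
-0.076 -1.4
-0.073 -0.0
-0.07 -4.5
-0.067 -12.5
end t 12.48 [ 0.4607 -0.3261  0.0177] F [-11.4   3.8   9.4] M [ 0.58  2.84 -0.02] w 0.0004 q7 -0.44
jig x -0.07125896401215533
```

View pics/w_push.png

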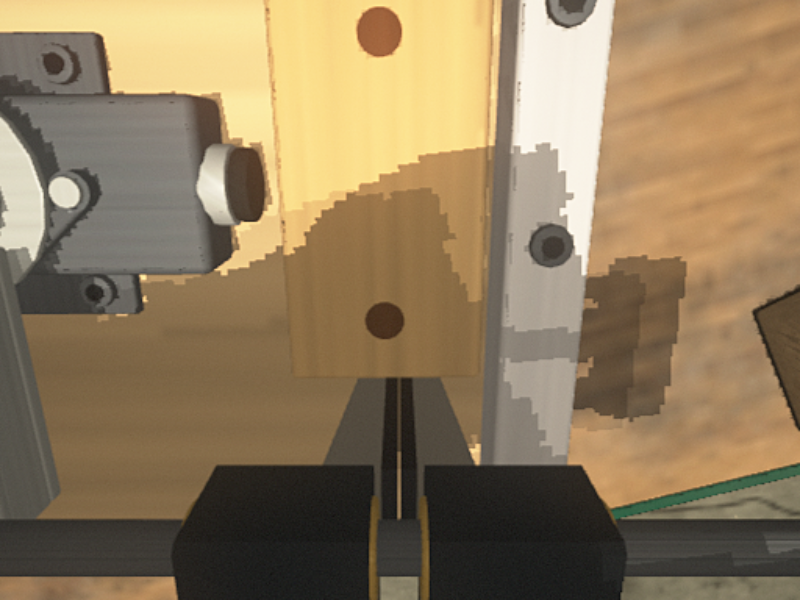

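The picture shows the blank's near end square at about (385,375), with a thin gap to the fence at (488,300). The force rise came at the expected home position. I'll back off, check from above, then fetch the bar.

```bash
python3 - <<'E'
from h import *
R=Rt(YAW-np.pi)
env.movel([*J(-.085,-.124),.018],R,rate=.1)
env.movel([*J(-.085,-.124),.20],R,rate=.3)
effector.release()
env.reach([*J(-.10,-.10),.36],R); st()
snap('wrist','w_home')
th=1.413-np.pi; R=Rt(th)
c=np.array([.5012,.2457])
env.reach([c[0],c[1],.36],R)
env.movel([c[0],c[1],.15],R,rate=.25); st()
p,d,s=snap('wrist','w_bar')
P=cloud('wrist',d,s); m=(d>0)&(abs(P[...,2]-.045)<.007)&(abs(P[...,1]-.24)<.14)&(abs(P[...,0]-.5)<.06); X=P[m];C=p[m].astype(int)
b=X[((C.max(1)-C.min(1))<40)]; k=np.polyfit(b[:,1],b[:,0],1); b=b[abs(np.polyval(k,b[:,1])-b[:,0])<.013]
print('bar',len(b),cv2.minAreaRect((b[:,:2]*1000).astype(np.float32)),np.median(b[:,2]),np.polyfit(b[:,1],b[:,0],1),b[:,:2].min(0),b[:,:2].max(0))
E
```

```text
t 15.69 [ 0.4349 -0.2981  0.3589] F [ 0.5  0.2 -0.6] M [0.03 0.14 0.05] w 0.0922 q7 -0.84
 t 18.72 [0.5023 0.2457 0.1512] F [0.5 0.3 1.5] M [-0.05  0.07  0.01] w 0.0921 q7 -0.15
bar 6058 ((503.2322082519531, 245.8552703857422), (228.59617614746094, 19.84097671508789), 80.93262481689453) 0.04552326855995324 [0.15859838 0.46444026] [0.47618778 0.13194383] [0.53060504 0.35956824]
```

View pics/w_home.png

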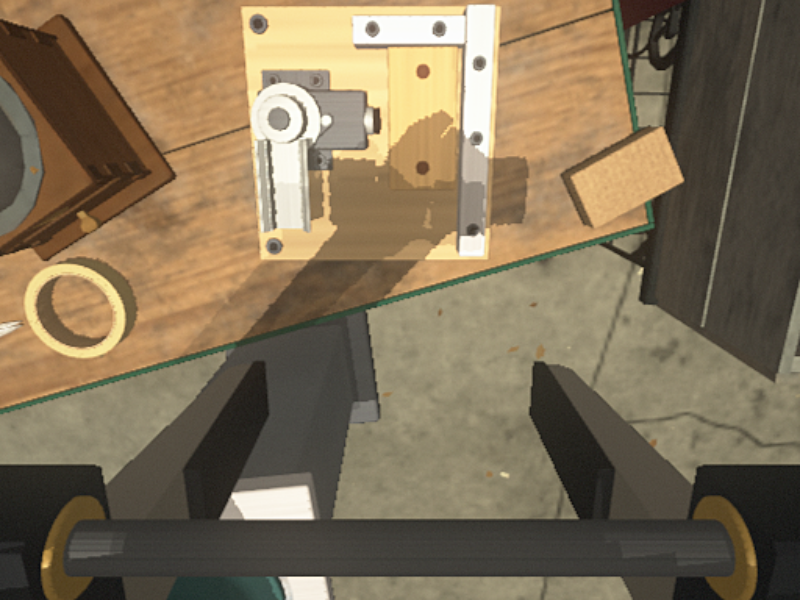

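View pics/w_bar.png

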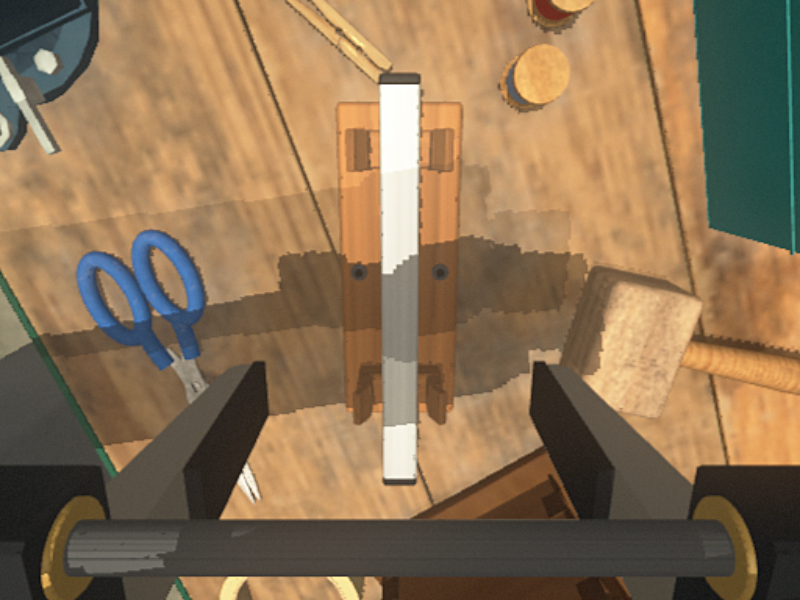

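The home view shows the blank's far end flush on the stop at (423,47). In the bar view the bar is centred between the fingers at column 400, and the mallet is clear at (575,350). Grasping now.

```bash
python3 - <<'E'
from h import *
R=Rt(1.412-np.pi); c=[.5025,.2457]
env.movel([*c,.06],R,rate=.2)
env.movel([*c,.021],R,rate=.1); st('down')
effector.grasp(45); st('grip')
env.movel([*c,.08],R,rate=.12); st('lift')
env.movel([*c,.36],R,rate=.35); st()
R=Rt(YAW-np.pi); p=J(-.145,0)
env.reach([*p,.36],R); st()
env.movel([*p,.125],R,rate=.25); st()
p_,d,s=snap('wrist','w_chan')
E
```

```text
down t 19.91 [0.5025 0.2453 0.0206] F [0.5 0.7 0.3] M [-0.09  0.09  0.01] w 0.0919 q7 -0.0
grip t 20.99 [0.5026 0.2457 0.021 ] F [ 0.6  0.1 -0. ] M [-0.05  0.02  0.01] w 0.0199 q7 -0.0
lift t 21.63 [0.5019 0.2459 0.0797] F [ 1.   0.3 -4.1] M [0.02 0.09 0.02] w 0.0194 q7 -0.07
 t 22.58 [0.5012 0.2455 0.358 ] F [-0.6  0.4 -5.2] M [ 0.01  0.07 -0.02] w 0.0195 q7 -0.35
 t 24.24 [ 0.4018 -0.1939  0.36  ] F [-0.1  0.1 -4.7] M [-0.02  0.19  0.01] w 0.0198 q7 -1.54Traceback (most recent call last):
  File "<stdin>", line 10, in <module>
station.PlanningError: the arm cannot follow that straight line within its joint ranges
```

```bash
python3 - <<'E'
from h import *
st()
for r in (.11,.118,.125,.135,.145):
    for z in (.046,.08,.125,.2):
        p=J(-r,0); q=solver.inverse_kinematics([*p,z],Rt(YAW-np.pi)); 
        print(r,z,round(np.hypot(*p),3),None if q is None else np.round(q,2))
def Rtilt(th,a):  # rotate about tool z (bar-perp) so that gripper leans
    R=Rt(th); c,s=np.cos(a),np.sin(a)
    return R@np.array([[c,-s,0],[s,c,0],[0,0,1]])
for r in (.145,):
  for a in (-.4,-.3,-.2,-.1,.1,.2,.3,.4):
    p=J(-r,0); q=solver.inverse_kinematics([*p,.05],Rtilt(YAW-np.pi,a)); print(a,None if q is None else np.round(q,2))
E
```

```text
t 24.24 [ 0.4018 -0.1939  0.36  ] F [-0.1  0.1 -4.7] M [-0.02  0.19  0.01] w 0.0198 q7 -1.54
0.11 0.046 0.479 [-0.18  0.52  0.66  2.16 -0.55  0.63 -0.81]
0.11 0.08 0.479 [-0.19  0.44  0.66  2.15 -0.43  0.68 -0.91]
0.11 0.125 0.479 [-0.37  0.41  0.9   2.13 -0.45  0.8  -0.88]
0.11 0.2 0.479 [-0.41  0.25  0.89  2.07 -0.24  0.93 -1.07]
0.118 0.046 0.472 [-0.18  0.51  0.66  2.18 -0.54  0.62 -0.81]
0.118 0.08 0.472 [-0.18  0.43  0.66  2.17 -0.43  0.67 -0.91]
0.118 0.125 0.472 [-0.37  0.39  0.9   2.15 -0.44  0.79 -0.88]
0.118 0.2 0.472 [-0.41  0.23  0.89  2.08 -0.22  0.93 -1.08]
0.125 0.046 0.465 [-0.18  0.5   0.66  2.2  -0.54  0.61 -0.8 ]
0.125 0.08 0.465 [-0.18  0.42  0.66  2.18 -0.42  0.66 -0.91]
0.125 0.125 0.465 [-0.38  0.38  0.9   2.16 -0.43  0.78 -0.89]
0.125 0.2 0.465 [-0.41  0.21  0.89  2.1  -0.21  0.92 -1.09]
0.135 0.046 0.456 [-0.17  0.49  0.66  2.22 -0.54  0.6  -0.8 ]
0.135 0.08 0.456 [-0.18  0.41  0.66  2.2  -0.41  0.65 -0.91]
0.135 0.125 0.456 [-0.38  0.36  0.9   2.18 -0.41  0.77 -0.9 ]
0.135 0.2 0.456 [-0.61  0.25  1.14  2.12 -0.28  0.93 -0.99]
0.145 0.046 0.446 [-0.17  0.48  0.66  2.24 -0.53  0.58 -0.79]
0.145 0.08 0.446 [-0.18  0.39  0.66  2.22 -0.4   0.64 -0.91]
0.145 0.125 0.446 [-0.38  0.34  0.9   2.2  -0.39  0.76 -0.9 ]
0.145 0.2 0.446 [-0.62  0.21  1.14  2.14 -0.25  0.92 -1.02]
-0.4 [-0.18  0.69  0.66  1.96 -0.32  1.04 -1.02]
-0.3 [-0.18  0.63  0.66  2.03 -0.34  0.93 -1.  ]
-0.2 [-0.18  0.57  0.66  2.1  -0.38  0.82 -0.96]
-0.1 [-0.18  0.51  0.66  2.17 -0.43  0.7  -0.9 ]
0.1 [-0.16  0.43  0.66  2.31 -0.66  0.48 -0.65]
0.2 [ 0.05  0.36  0.43  2.36 -0.7   0.33 -0.59]
0.3 [ 0.27  0.33  0.2   2.42 -0.96  0.2  -0.31]
0.4 None
```

```bash
python3 - <<'E'
from h import *
R=Rt(YAW-np.pi); p=J(-.145,0)
print(np.round(env.sense()['joint_positions'],2))
q=solver.inverse_kinematics([*p,.08],R); q2=solver.inverse_kinematics([*p,.16],R); print(np.round(q,2),np.round(q2,2))
env.reach([*p,.16],R); s=st(); print(np.round(s['joint_positions'],2))
try: env.movel([*p,.125],R,rate=.2); st()
except env.PlanningError as e: print(e)
snap('wrist','w_chan')
E
```

```text
[-0.98 -0.26  1.19  1.93  0.25  1.32 -1.54]
[-0.18  0.39  0.66  2.22 -0.4   0.64 -0.91] [-0.4   0.25  0.9   2.18 -0.27  0.82 -1.02]
 t 25.06 [ 0.4028 -0.1948  0.1608] F [ 1.2 -0.6 -4. ] M [-0.05  0.05  0.01] w 0.0197 q7 -1.02
[-0.4   0.25  0.9   2.17 -0.27  0.82 -1.02]
 t 25.38 [ 0.4025 -0.1943  0.1263] F [-0.6 -0.1 -3.5] M [-0.01  0.14 -0.02] w 0.0198 q7 -0.94
```

View pics/w_chan.png

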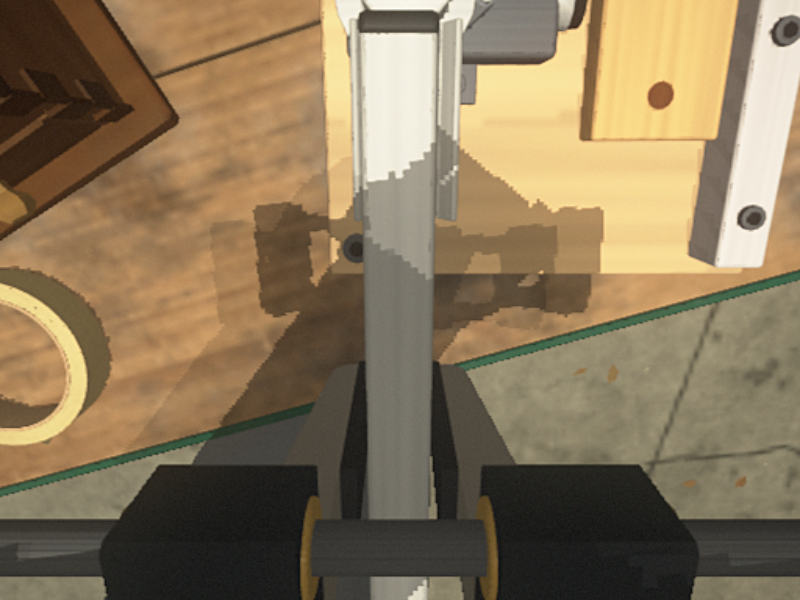

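The bar's inner end is at (398,18), with the channel beneath it at about columns 354 to 460. The channel looks offset to the right, so I'll quantify that from the depth.

```bash
python3 - <<'E'
from h import *
f=np.load('pics/w_chan.npz'); s=dict(tcp_rot=f['R'],ee_pos=f['ee']); P=cloud('wrist',f['d'],s); d=f['d']
c0,s0=np.cos(YAW),np.sin(YAW); D=P[...,:2]-O
Lx=D@[c0,s0];Ly=D@[-s0,c0];Z=P[...,2]
m0=(d>0)
e=f['ee'][:2]-O; print('TCP local',e@[c0,s0],e@[-s0,c0],'tool x dir err',np.arctan2(-f['R'][1,0],-f['R'][0,0])-YAW)
b=m0&(abs(Z-.150)<.006)&(Lx<-.02)&(Lx>-.12)&(abs(Ly)<.03)
print('bar z',np.median(Z[b]))
for a0 in np.arange(-.11,-.02,.02):
    t=b&(Lx>a0)&(Lx<a0+.02)
    if t.sum()>20: print('bar',round(a0,3),np.round(np.percentile(Ly[t],[1,99]),4),round(np.percentile(Ly[t],[1,99]).mean(),4))
print('bar end',Lx[m0&(abs(Z-.150)<.008)&(abs(Ly)<.009)].max())
for a0 in np.arange(-.1,-.02,.01):
    t=m0&(Lx>a0)&(Lx<a0+.01)&(abs(Z-.072)<.006)&(abs(Ly)<.04)
    if t.sum()>5: 
        y=Ly[t]; print('lips',round(a0,3),t.sum(),np.round([y.min(),y[y<0].max() if (y<0).any() else 9,y[y>0].min() if (y>0).any() else 9,y.max()],4))
t=m0&(abs(Z-.072)<.006)&(abs(Ly)<.04); print('lip outer end',np.percentile(Lx[t],[.5,99]))
E
```

```text
TCP local -0.14395478506503054 0.0004950674666851976 tool x dir err 0.0014492082989175648
bar z 0.1509963987564259
bar -0.11 [-0.0081  0.0114] 0.0016
bar -0.09 [-0.0081  0.0114] 0.0017
bar -0.07 [-0.0081  0.0114] 0.0017
bar -0.05 [-0.0081  0.0114] 0.0017
bar end -0.0298714703566609
lips -0.1 70 [-0.0221 -0.014   0.0169  0.0202]
lips -0.09 283 [-0.0219 -0.0138  0.0174  0.0206]
lips -0.08 322 [-0.0223 -0.0137  0.0172  0.0206]
lips -0.07 316 [-0.022  -0.014   0.017   0.0203]
lips -0.06 336 [-0.0221 -0.0137  0.017   0.0207]
lips -0.05 350 [-0.0219 -0.0136  0.0172  0.0205]
lips -0.04 368 [-0.0222 -0.0139  0.017   0.0208]
lips -0.03 377 [-0.0221 -0.0138  0.0169  0.0206]
lip outer end [-0.09190471 -0.01004064]
```

```bash
python3 - <<'E'
from h import *
O2=J(0,-.0021); np.save('O2.npy',O2)
R=Rt(YAW-np.pi); p=J(-.145,0,O2)
env.movel([*p,.120],R,rate=.1)
env.movel([*p,.075],R,rate=.15); s0=st()
for z in (.060,.053,.049,.047,.0455):
    env.movel([*p,z],R,rate=.06); s=st(z)
    if np.linalg.norm(s['wrist_force']-s0['wrist_force'])>8: break
print(np.round(s['joint_positions'],2))
snap('wrist','w_in'); snap('side','s_in')
# swing feasibility
for a in np.linspace(0,1.5,7):
    q=solver.inverse_kinematics([*J(-.145*np.cos(a),-.145*np.sin(a),O2),.047],Rt(YAW-np.pi+a)); print(round(a,2),None if q is None else np.round(q,2))
E
```

```text
t 26.13 [ 0.4012 -0.1972  0.0753] F [ 0.  -0.7 -4.1] M [-0.01  0.13 -0.04] w 0.0202 q7 -0.82
0.06 t 26.53 [ 0.401  -0.1967  0.0599] F [ 0.3  0.3 -4. ] M [-0.01  0.13  0.05] w 0.0196 q7 -0.79
0.053 t 26.8 [ 0.4009 -0.1966  0.0527] F [ 0.2  0.  -4.7] M [0.03 0.18 0.01] w 0.0192 q7 -0.78
0.049 t 27.05 [ 0.401  -0.1967  0.0488] F [-0.4  0.1 -3.9] M [-0.02  0.16  0.  ] w 0.0196 q7 -0.77
0.047 t 27.3 [ 0.4011 -0.1967  0.0469] F [-0.3  0.6 -4.8] M [ 0.02  0.16 -0.01] w 0.0195 q7 -0.77
0.0455 t 27.55 [ 0.4014 -0.1969  0.0457] F [-1.  -0.4 -1.1] M [ 0.01  0.12 -0.02] w 0.0198 q7 -0.76
[-0.19  0.48  0.69  2.24 -0.56  0.59 -0.76]
0.0 [-0.19  0.48  0.69  2.24 -0.56  0.59 -0.77]
0.25 [-0.06  0.49  0.62  2.19 -0.5   0.6  -0.5 ]
0.5 [ 0.07  0.51  0.54  2.13 -0.45  0.62 -0.26]
0.75 [ 0.17  0.53  0.47  2.05 -0.39  0.64 -0.03]
1.0 [ 0.25  0.57  0.4   1.96 -0.34  0.68  0.18]
1.25 [ 0.31  0.61  0.33  1.87 -0.29  0.71  0.37]
1.5 [ 0.35  0.64  0.27  1.78 -0.23  0.75  0.56]
```

View pics/w_in.png

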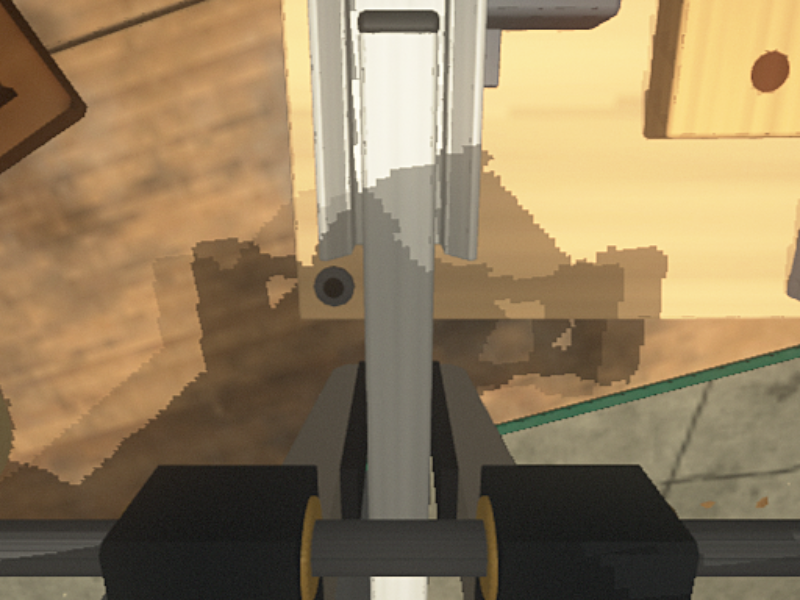

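View pics/s_in.png

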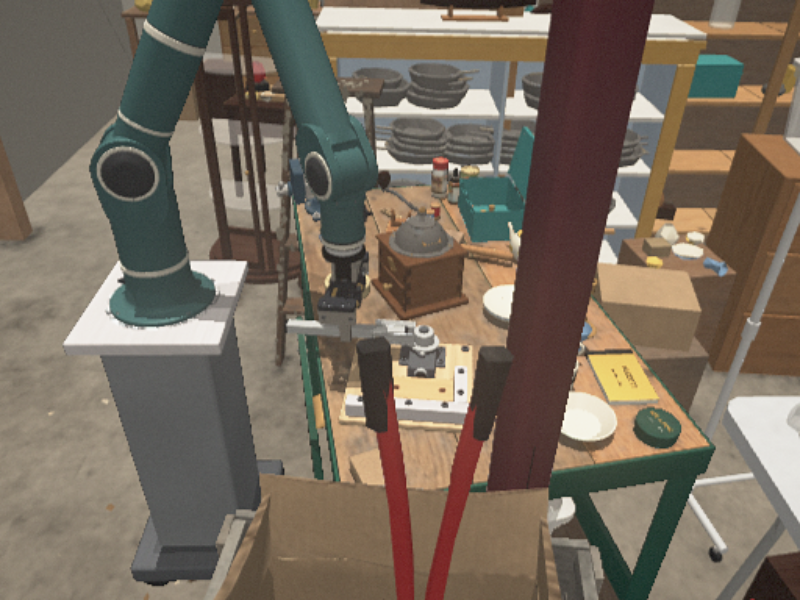

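The bar lies in the channel, at columns 360 to 440 between the lips, and resting on the floor reduces the wrist load. Swinging in arc steps.

```bash
python3 - <<'E'
from h import *
O2=np.load('O2.npy'); r=.145
for a in np.arange(.1,1.51,.1):
    env.movel([*J(-r*np.cos(a),-r*np.sin(a),O2),.0462],Rt(YAW-np.pi+a),rate=.07)
    s=env.sense(); F=s['wrist_force']; t=J(np.sin(a),-np.cos(a),np.zeros(2))
    ta=np.arctan2(s['tcp_rot'][1,0],s['tcp_rot'][0,0]); 
    print(round(a,2),round(s['t'],2),'Ft',round(F[:2]@t,1),'F',np.round(F,1),'M',np.round(s['moment'],2),'ang',round((ta-(YAW-np.pi))%(2*np.pi),3))
    if np.linalg.norm(F)>60: print('STOP');break
print(np.round(s['joint_positions'],2))
snap('wrist','w_sw')
E
```

```text
0.1 28.01 Ft -1.2 F [ 1.6  1.2 -3.7] M [0.36 0.01 0.11] ang 0.098
0.2 28.37 Ft -4.3 F [ 0.4  4.3 -2.3] M [ 0.98 -0.    0.23] ang 0.199
0.3 28.73 Ft -7.2 F [-0.5  7.2 -1. ] M [1.63 0.16 0.3 ] ang 0.3
0.4 29.08 Ft -10.0 F [-3.   9.5  0.5] M [2.05 0.38 0.48] ang 0.4
0.5 29.44 Ft -10.7 F [-3.6 10.   1.9] M [2.35 0.71 0.58] ang 0.501
0.6 29.8 Ft -12.1 F [-5.3 10.9  2.1] M [2.46 1.01 0.59] ang 0.601
0.7 30.16 Ft -12.7 F [-6.4 11.   2.8] M [2.46 1.27 0.55] ang 0.701
0.8 30.52 Ft -12.5 F [-6.9 10.5  3.2] M [2.36 1.44 0.59] ang 0.8
0.9 30.88 Ft -11.6 F [-7.9  8.6  2. ] M [2.2  1.63 0.6 ] ang 0.9
1.0 31.23 Ft -12.0 F [-8.6  8.5  2.3] M [2.09 1.67 0.64] ang 1.0
1.1 31.59 Ft -13.8 F [-10.2   9.7   3.9] M [2.22 2.06 0.53] ang 1.1
1.2 31.95 Ft -5.8 F [-4.2  4.5 -2.2] M [1.24 0.81 0.33] ang 1.199
1.3 32.31 Ft 10.6 F [ 10.2  -2.8 -10.5] M [-1.1  -2.1  -0.25] ang 1.297
1.4 32.67 Ft 8.3 F [ 8.4 -0.8 -5.7] M [-0.42 -1.68 -0.43] ang 1.396
1.5 33.02 Ft -0.0 F [-0.1 -0.4 -4.3] M [-0.04  0.12 -0.01] ang 1.497
[ 0.34  0.65  0.28  1.78 -0.25  0.75  0.56]
```

View pics/w_sw.png

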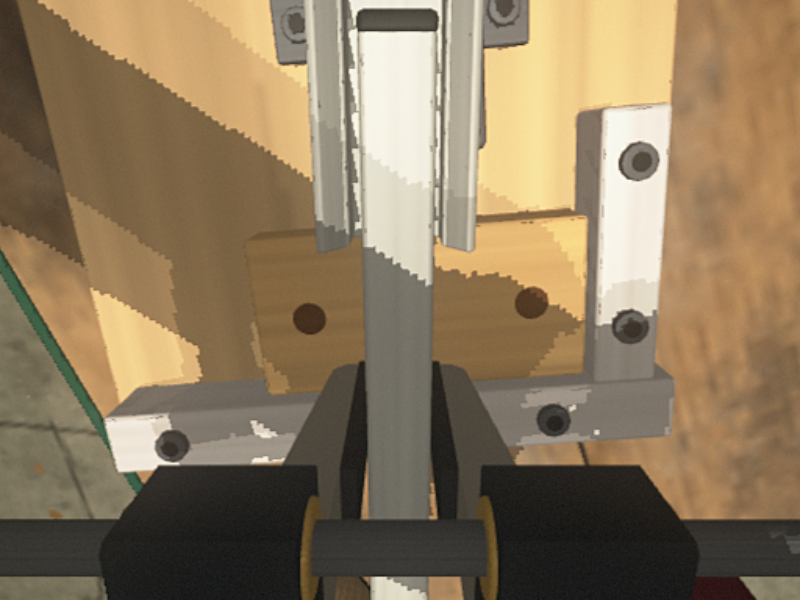

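The lever is in line with the bar at 1.5 with no residual force, and the blank is flush in the corner at (585,375). Lifting the bar out and taking it back.

```bash
python3 - <<'E'
from h import *
O2=np.load('O2.npy'); r=.145;a=1.5; p=J(-r*np.cos(a),-r*np.sin(a),O2); R=Rt(YAW-np.pi+a)
env.movel([*p,.09],R,rate=.08); st('up')
env.movel([*p,.17],R,rate=.25)
snap('wrist','w_up')
env.movel([*p,.36],R,rate=.3); st()
R=Rt(1.412-np.pi); c=[.5037,.2525]
env.reach([*c,.36],R); st()
env.movel([*c,.12],R,rate=.25); s=st()
snap('wrist','w_over')
E
```

```text
up t 33.77 [ 0.5187 -0.3554  0.0901] F [-0.7 -0.3 -4.2] M [-0.03  0.08  0.01] w 0.0195 q7 0.55
 t 35.08 [ 0.5179 -0.3548  0.3569] F [ 0.1 -0.1 -5.8] M [-0.03  0.07 -0.06] w 0.0192 q7 0.47
 t 37.25 [0.5044 0.2512 0.3599] F [-0.9  0.1 -4.3] M [-0.05  0.06 -0.01] w 0.0194 q7 -0.68
 t 38.36 [0.5048 0.2529 0.1212] F [ 1.1  0.5 -4.5] M [-0.09  0.07 -0.  ] w 0.0199 q7 -0.69
```

View pics/w_up.png

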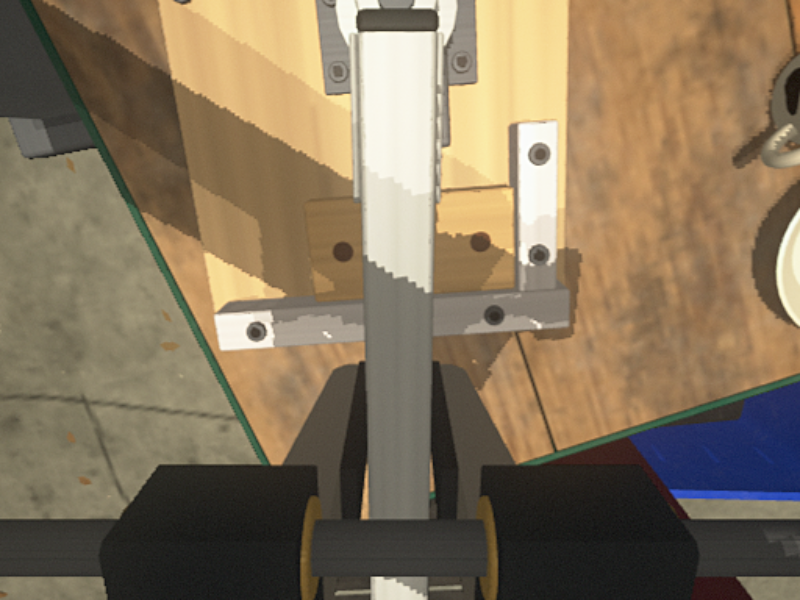

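View pics/w_over.png

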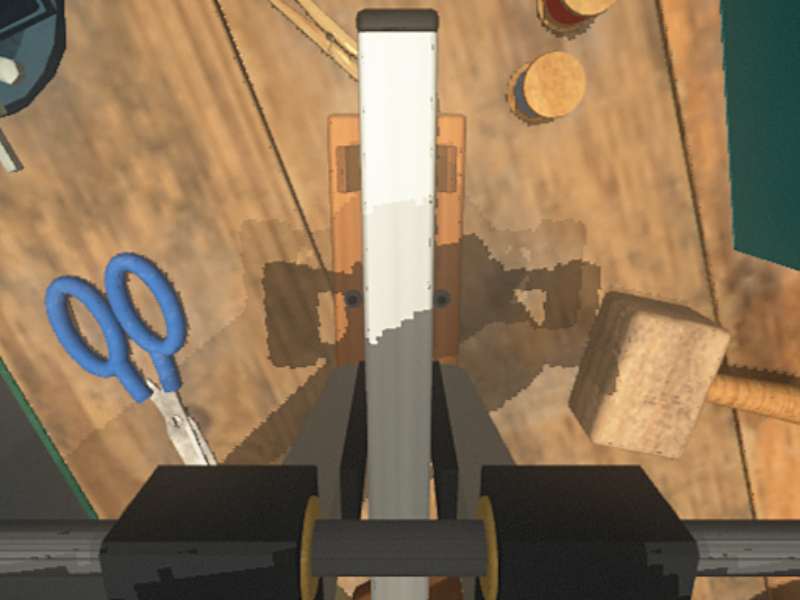

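The lever stayed closed, and the rack is centred under the bar (cradles at columns 350 and 445). I'll check that the mallet is clear of the fingers as they open, then lower.

```bash
python3 - <<'E'
from h import *
f=np.load('pics/w_rack.npz'); s=dict(tcp_rot=f['R'],ee_pos=f['ee']); P=cloud('wrist',f['d'],s); 
R=Rt(1.412-np.pi); D=P-np.array([.5037,.2525,0]); tx=D@R[:,0]; tz=D@R[:,2]
m=(f['d']>0)&(P[...,2]>.015)&(P[...,2]<.1)&(abs(tx)<.02)&(abs(tz)>.04)&(abs(tz)<.2)
print('neighbors |jaw| min',np.sort(np.abs(tz[m]))[:3], 'sides',np.round([tz[m].min(),tz[m].max()],3))
env.movel([.5037,.2525,.07],R,rate=.15)
env.movel([.5037,.2525,.035],R,rate=.1); s0=st()
for z in (.028,.024,.0215,.020):
    env.movel([.5037,.2525,z],R,rate=.05); s=st(z)
    if s['wrist_force'][2]-s0['wrist_force'][2]>3: break
E
```

```text
neighbors |jaw| min [0.11057645 0.11062103 0.11086767] sides [0.111 0.164]
 t 39.39 [0.504  0.2526 0.0352] F [ 1.  -0.1 -3.2] M [-0.06  0.   -0.06] w 0.0195 q7 -0.69
0.028 t 39.68 [0.5036 0.2524 0.028 ] F [ 0.2  0.1 -5.3] M [-0.07  0.1   0.06] w 0.0198 q7 -0.69
0.024 t 39.93 [0.5035 0.2524 0.0238] F [ 0.7  0.5 -4.1] M [-0.04  0.11  0.05] w 0.0198 q7 -0.69
0.0215 t 40.18 [0.5041 0.2528 0.0218] F [ 0.4  0.2 -2.8] M [-0.15  0.01 -0.01] w 0.0196 q7 -0.69
0.02 t 40.43 [0.5042 0.2529 0.021 ] F [-0.8 -0.8  5.6] M [-0.46  0.41  0.02] w 0.0195 q7 -0.69
```

```bash
python3 - <<'E'
from h import *
R=Rt(1.412-np.pi)
env.movel([.5037,.2525,.0212],R,rate=.05)
effector.release(); st()
env.movel([.5037,.2525,.15],R,rate=.15)
snap('wrist','w_back')
for n in ('bar_mid','rack_mid','mallet'): print(n,[(np.round(q['at'],3).tolist(),round(q['score'],2)) for q in tip_of('wrist',n)[:2]])
env.movel([.5037,.2525,.36],R,rate=.3)
env.reach([.44,-.25,.36],Rt(YAW-np.pi)); st()
snap('wrist','w_fin'); snap('side','s_fin'); snap('scene','c_fin')
for c in ('wrist','side'):
  for n in ('jig','blank','pad','sanding_block','tape','mallet'): print(c,n,[(np.round(q['at'],3).tolist(),round(q['score'],2)) for q in tip_of(c,n)[:1]])
st()
E
```

```text
t 41.82 [0.5037 0.2525 0.0212] F [-0.   0.  -0.2] M [-0.06  0.04 -0.  ] w 0.0919 q7 -0.69
bar_mid [([0.502, 0.25, 0.03], 0.88)]
rack_mid [([0.503, 0.252, 0.033], 0.95)]
mallet []
 t 45.72 [ 0.4409 -0.2487  0.3598] F [ 1.2 -0.6 -0.1] M [0.04 0.15 0.02] w 0.0915 q7 -1.17
wrist jig [([0.545, -0.208, 0.001], 0.66)]
wrist blank [([0.528, -0.33, 0.016], 0.94)]
wrist pad [([0.546, -0.209, -0.001], 0.49)]
wrist sanding_block [([0.46, -0.51, -0.001], 0.65)]
wrist tape [([0.388, 0.029, -0.001], 0.8)]
wrist mallet [([0.545, -0.21, 0.001], 0.6)]
side jig [([0.542, -0.209, -0.003], 0.95)]
side blank [([0.531, -0.336, 0.011], 0.9)]
side pad []
side sanding_block [([0.463, -0.511, -0.005], 0.66)]
side tape [([0.39, 0.033, -0.002], 0.56)]
side mallet [([0.69, 0.17, 0.001], 0.77)]
 t 46.47 [ 0.44 -0.25  0.36] F [0.1 0.6 0.4] M [-0.01  0.14 -0.  ] w 0.0922 q7 -1.17
```

View pics/w_back.png

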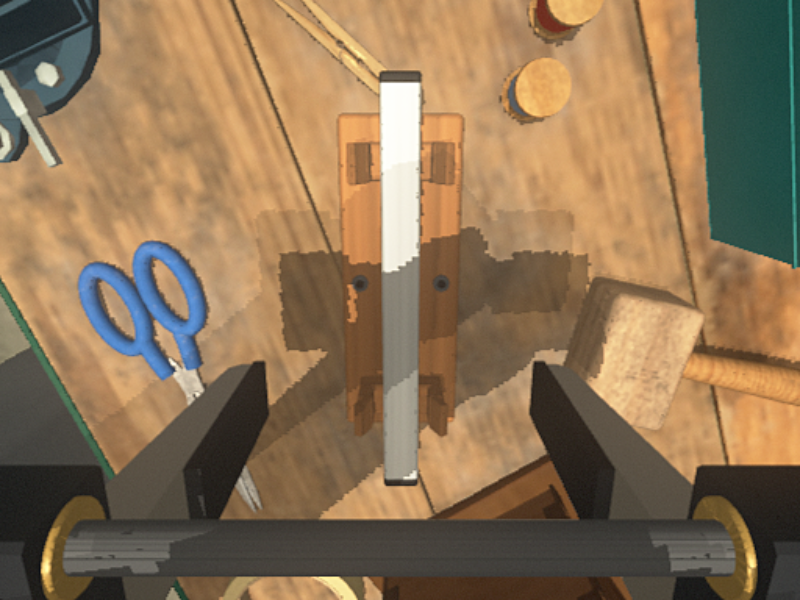

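View pics/w_fin.png

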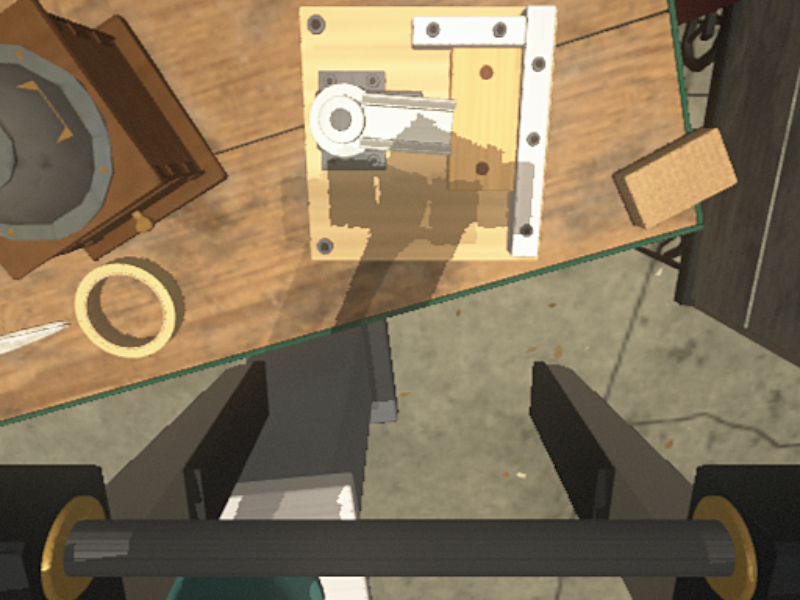

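The bar lies in both cradles, from (400,75) to (400,483). The lever is closed at (405,120), and the blank is flush with the stop at (485,48) and the fence at (520,130). Handing in.

```bash
python3 - <<'E'
from h import *
print(workorder.finish_job()); st()
E
```

```text
the job is handed in; nothing more can be done
None
the job is handed in; nothing more can be done
```

The job is done and handed in at about 46.5 s of the 72 s allowed.

- **Blank:** I pushed it along the fence with closed fingers until it met the end stop at about 12 N. The last wrist picture shows it flush against both the stop and the fence. The networks put its origin within about 4 mm of home.
- **Clamp:** I laid the bar in the channel and swung the lever to 1.5 rad. The force reversed past 1.2 rad and fell to zero at the end, with a peak of about 15 N at the wrist. After the bar came out, the lever stayed closed in every later picture. The fingers stayed on the bar, beyond the channel's outer end, so the gripper did not touch the lever.
- **Bar:** It lies back in both cradles, with its centre within about 3 mm of `rack_mid`.
- **Bystanders:** The networks found the mallet, tape and sanding block where they were at the start.

**Checks and problems:**
- One straight descent over the lever was refused by the planner before anything moved, and I replaced it with a joint-space move.
- The last search for the pad found nothing usable, and one wrist search reported the lever as the mallet. So the pad's pressure on the blank is inferred from the locked lever; I did not measure it.

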